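# Hang the tile rack on its cleat and show the blue test tile

### The arm

A 7-joint arm with a two-finger parallel gripper is mounted at the origin on a cart in front of the work surface, level with it; the furniture and walls round the work are solid. World frame = base frame: x ahead of the robot, y to its left, z up, the work surface at z = 0. Lengths are in m, angles in rad, forces in N, time in s.
With the tool pointing down it reaches from about 0.425 to 0.875 m from the base axis. Payload 4.7 kg.
Tool frame: the origin (TCP) lies between the finger pads; the fingertips stand 14 mm ahead of it and the grasp point (between the pads) lies 5 mm behind it; z points along the fingers, y is the line along which they close (so a half turn about z gives the same grasp; the last joint's range is limited). The gripper opens to 87 mm and grips with 3 to 60 N. Pads are 19 mm wide; open, the fingers measure 117 mm over their backs; the gripper's body (75 mm by 190 mm) begins 51 mm behind the grasp point.
Start: joints at [1.228, 0.321, -0.07, 1.45, 0.023, 1.371, -0.057], TCP at [0.227, -0.609, 0.237] pointing down, gripper open.
Joint ranges: [-2.86, 2.86], [-0.3, 2.09], [-1.38, 1.24], [0.06, 2.45], [-1.56, 4.7], [0.09, 2.05], [-2.69, 2.69]. Speed limits (rad/s): [2.57, 2.57, 3.14, 3.14, 3.14, 3.14, 3.14].

### API

Orientations are given as a rotation vector (axis times angle).
In Python, from bench import get_state, get_image, camera_params, close_job gives the robot as it stands. The module is installed in compiled form; this text tells all that it offers.
- The arm moves only by the tool arm_command, never from a script. Its argument "motion" is a list of rows, each a list of 5 numbers: the finger opening in mm, from 0 to 87, then the shift along the tool's x, y, z in mm, then the turn about the tool's z in degrees. In form: [[gripper, x, y, z, spin], ...]. A call has 1 to 5 rows; each row is the pose to reach, as a shift and turn from the pose commanded when the call began, along the tool's axes at that moment; what a row does not reach only later rows make up. A row lasts 1/12 s, in which the tool goes at most 41.7 mm and 7.16 degrees, less where a joint would pass 70% of its speed; a pose out of reach is approached as far as the arm can. A call with a gripper value outside its range is refused whole. The fingers move at their own pace and stop on an object; "newtons" is the grip in N (left out, the last holds). Time passes only in rows, so rows that repeat a pose let the fingers close. It gives the time, the measured TCP pose, the force, the opening and the grip force at its end, in the units of the state.
- get_state(): the state, without advancing time (a new reading comes with each control period).
- get_image(name): name is "side" or "top"; returns (picture, depth): 480x640x3 uint8, red, green, blue; 480x640 float32, m along the optical axis (not along the pixel's ray), 0 where there is no reading.
- camera_params(name): a dict with "intrinsics" (3x3 intrinsics, pixels), "D" ([k1, k2, p1, p2, k3] as OpenCV has them; the pictures are not rectified), "extrinsics" (4x4, takes a point from camera to world coordinates). Camera axes: x right, y down, z forward; pixel columns grow to the right and rows downward; lengths in m; the calibration is good to about 2 mm. A picture is of the moment at which its call begins. camera_params takes no time and is no camera call.
- close_job(): hands the job in; it is judged then, once.
The state is a dict: "time": time; "joint_positions": joint angles; "qd": joint speeds; "joint_torque": joint torques, N m; "position": TCP position; "tool_rot": TCP orientation; "ft_force": force on the tool from outside, world axes, zero at the start; "torque": the same for the moment, N m; "grip_width": opening from 0.0 (shut) to 1.0 (fully open); "grip_force": force on a finger pad.
Only numpy, scipy, OpenCV 4.12 (cv2) and the standard library are available. Lean on these libraries where they do the work, as an engineer would, in place of code of your own. Each camera call takes 0.05 s, during which the arm holds its last target. There are 200 camera calls.

### The job

Hang the empty wooden tile rack on the cleat board: lean its top toward the board, get the angled strip on its back over the board's cleat and let it drop fully home, so that it hangs level, square and roughly centred with its bottom spacer flat against the board. Then stand the blue test tile upright on the hung rack's shelf, inside the low lip, with its blue face to the front. Leave the amber and green tiles standing where they are.

Things in the scene. Friction and masses are not known exactly. Their poses are not given: they have to be found in the camera images.
- cleat_board: Fixed plywood board standing on the worktop, 260 wide (y) x 18 x 175 mm high, its foot behind it. Origin: centre of the lower edge of its front face; -x points out of that face, y along it, z up. Dark cleat on the face, 200 wide, x -20..0, underside z 95, top z 155 (see cleat_edge). Hung home, the rack's origin is at (-23, any, 60) mm in this frame.
- cleat_edge (a point): Centre of the cleat's flat top edge, board frame (-18.5, 0, 155) mm, board's axes. The top is flat at x -20..-17, then slopes down to z 134.6 at the board's face (about 50 degrees): a V-slot between cleat and board, 17 mm wide at its mouth.
- tile_rack: Loose pale wood rack, 0.3 to 0.5 kg, stands on the worktop at the start. Origin: on its underside, middle of the rear face of its back plate; +x out of its back, z up. mm: back plate x -12..0, y -110..110, z 0..130; on its back, 160 wide (y -80..80), an angled strip (see rack_tip) and below it a spacer x 0..23, z 0..23. Mass centre about (-40, 0, 45).
- rack_tongue (a point): Grip point, rack frame (-6, 0, 172) mm, rack's axes: in the tongue that rises from the middle of the back plate (x -12..0, y -20..20, up to z 190). Grip it from above across its 12 mm, fingers before and behind; hung home it stands clear above the board.
- rack_tip (a point): Rear lower edge of the angled strip, rack frame (23, 0, 79.4) mm, rack's axes. Strip: x 0..23, top z 107, rear top corner cut 8 mm; underside flat at x 19..23, then rising to z 102 at the plate. Home: 15.6 mm below the cleat's top, strip and spacer on the board, spacer 12 mm under the cleat: so it goes on only with its top leaned to the board (0.25 to 0.35 rad), then swings down.
- rack_shelf (a point): Centre of the shelf floor's upper side, rack frame (-59.5, 0, 10) mm, rack's axes. Floor 95 deep (rack x -107..-12) and 208 wide, in front of the back plate; lip and end cheeks round it are 12 mm higher than the floor.
- blue_tile: Loose L-shaped ceramic test tile with a blue glazed face, 36 (x) x 38 (y) x 70 high, 50 g. Origin: centre of the underside of its footprint. Upright plate 6 mm thick at x 12..18, y -19..19, z 0..70; foot x -18..12, 6 mm thick. The blue face looks to -x, over the foot. Its plate can be gripped across its 38 mm width from above.
- blue_view (a point): Point 100 mm in front (-x) of the blue tile's origin and 40 mm up in the tile's frame: shows which way the blue face looks.
- amber_tile: Tile of the same shape and size with an amber-brown face; to be left standing.
- green_tile: Tile of the same shape and size with a green face; to be left standing.
Not all that is in view belongs to the job. Leave any black or red look-alike of the blue_tile alone.

How it is judged:
By the outcome, as a careful person would: the job done as asked, in the order asked, and still so for the second after the job is handed in, with the robot touching nothing.
It also fails if it takes over 58 s, if anything falls off the work surface, if the arm or the gripper's body presses on something with over 40 N, if the wrist force passes 120 N, or if a joint passes its speed limit or range.

## Working session

There is one attempt and no reset: what is moved stays moved. The work goes in short steps, Python scripts to look and compute and a tool call to move; the robot and the scene stay as the last step left them, time stands still between calls to the robot, and variables do not carry over. Pictures are saved under pics/ and viewed, at most 12 in all, crops included, and the job is handed in when it is done.

Besides the shell and the picture viewer there is one more tool, called after "Emit:" as name(argument=value, ...), one argument or row to a line, values as JSON. arm_command: Moves the arm, as the interface text tells. Its arguments: {"type":"object","properties":{"motion":{"type":"array"},"newtons":{"type":"number"}},"required":["motion"]}

```bash
mkdir -p pics
cat > h.py <<'E'
import numpy as np, cv2
from bench import *
def snap(n,f=None):
    im,d=get_image(n)
    if f: cv2.imwrite(f'pics/{f}.png',im[:,:,::-1]); np.savez(f'pics/{f}.npz',im=im,d=d)
    return im,d
def pts(n,uv,depth=None,z=None):
    p=camera_params(n);K=np.array(p['intrinsics']);D=np.array(p['D'],float);T=np.array(p['extrinsics'])
    uv=np.array(uv,float).reshape(-1,1,2)
    r=cv2.undistortPoints(uv,K,D).reshape(-1,2); r=np.c_[r,np.ones(len(r))]
    if z is not None:
        w=r@T[:3,:3].T; s=(z-T[2,3])/w[:,2]; return T[:3,3]+w*s[:,None]
    return (r*np.array(depth).reshape(-1,1))@T[:3,:3].T+T[:3,3]
def cloud(n,d):
    v,u=np.mgrid[0:480,0:640]
    return pts(n,np.c_[u.ravel(),v.ravel()],d.ravel()).reshape(480,640,3)
E
python3 - <<'E'
from h import *
for n in('top','side'):
    snap(n,n+'0'); p=camera_params(n); print(n,np.round(p['extrinsics'],3).tolist(),np.round(p['intrinsics'],0).tolist())
s=get_state(); print({k:np.round(v,3).tolist() for k,v in s.items()})
E
```

```text
top [[0.006, -0.991, 0.135, 0.277], [-1.0, -0.005, 0.009, 0.02], [-0.008, -0.135, -0.991, 1.457], [0.0, 0.0, 0.0, 1.0]] [[591.0, 0.0, 319.0], [0.0, 591.0, 247.0], [0.0, 0.0, 1.0]]
side [[-0.823, -0.233, 0.517, -0.105], [-0.568, 0.347, -0.746, 0.858], [-0.006, -0.908, -0.418, 0.572], [0.0, 0.0, 0.0, 1.0]] [[496.0, 0.0, 324.0], [0.0, 496.0, 235.0], [0.0, 0.0, 1.0]]
{'time': 0.1, 'joint_positions': [1.228, 0.322, -0.07, 1.452, 0.023, 1.371, -0.057], 'qd': [0.001, -0.003, -0.001, -0.003, 0.001, 0.002, 0.0], 'joint_torque': [-0.0, -49.257, -0.406, -31.34, -0.064, 0.04, 0.0], 'position': [0.227, -0.609, 0.236], 'tool_rot': [-3.09, -0.557, 0.001], 'ft_force': [0.576, 0.291, 0.546], 'torque': [0.013, -0.018, -0.043], 'grip_force': 0.0, 'grip_width': 0.996}
```

View pics/top0.png

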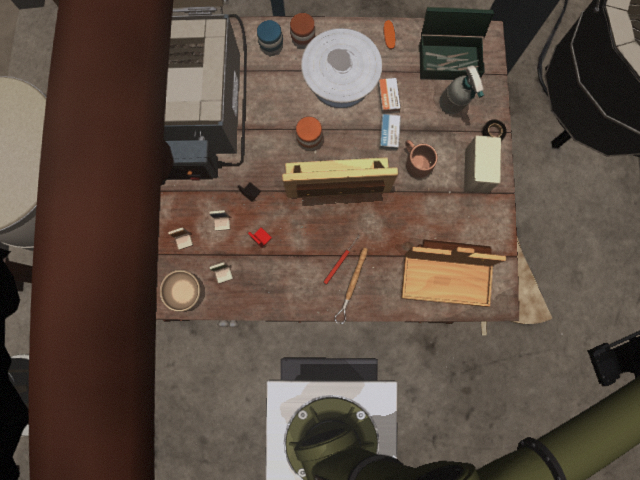

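View pics/side0.png

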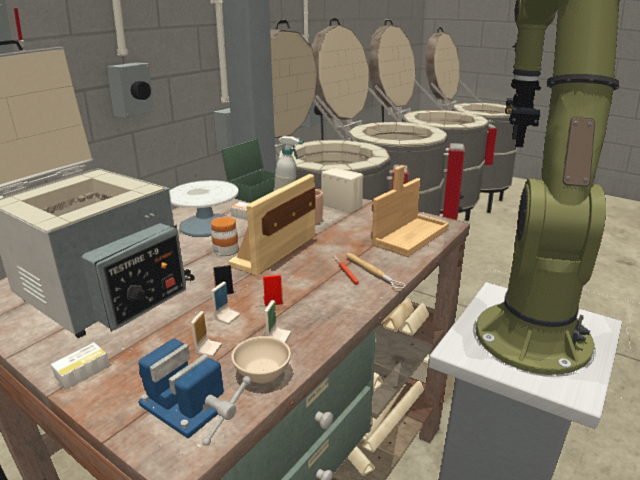

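The top view shows the board at (285–397, 158–195), with its cleat facing the robot, and the rack at (403–505, 240–305). The tiles are at (221,220), (180,238) and (221,272), and the look-alikes are black (250,190) and red (261,237). In the side view blue is at (220,300), amber at (200,335) and green at (270,320). Next I measure these.

Run:
```python
from h import *
z=np.load('pics/top0.npz');C=cloud('top',z['d']);s=np.load('pics/side0.npz');S=cloud('side',s['d'])
def band(P,box,lo,hi,name):
    u0,u1,v0,v1=box;p=P[v0:v1,u0:u1].reshape(-1,3);q=p[(p[:,2]>lo)&(p[:,2]<hi)]
    if len(q)<5: print(name,len(q));return
    r=cv2.minAreaRect((q[:,:2]*1000).astype(np.float32)); print(name,len(q),'c',np.round(r[0],1),'sz',np.round(r[1],1),'a',round(r[2],1),'zmed',np.round(np.median(q[:,2]),4),'mean',np.round(q.mean(0),4))
bx=(395,515,230,315)
band(C,bx,.175,.21,'tongue');band(C,bx,.115,.14,'platetop');band(C,bx,.003,.03,'shelf'); band(C,bx,.09,.113,'strip')
bb=(275,405,150,205)
band(C,bb,.165,.185,'boardtop');band(C,bb,.145,.16,'cleattop');band(C,bb,.003,.14,'low')
for n,b in dict(t1=(205,235,205,235),t2=(165,195,225,250),t3=(205,235,258,288),red=(245,275,225,250),blk=(235,263,180,203)).items():
    band(C,b,.055,.085,n+' top'); band(C,b,.003,.015,n+' foot')
# side colours
hs=cv2.cvtColor(s['im'],cv2.COLOR_RGB2HSV)
for n,(u0,u1,v0,v1) in dict(blue=(205,232,280,310),amber=(190,210,310,350),green=(262,278,300,335),red=(260,285,270,308)).items():
    h=hs[v0:v1,u0:u1];p=S[v0:v1,u0:u1]; m=(h[...,1]>110)&(p[...,2]>.01)&(p[...,2]<.09); q=p[m]; print(n,m.sum(),np.round(q.mean(0),3),np.round(np.percentile(q,[5,95],axis=0),3).tolist(), np.round(np.median(h[m],axis=0)))
    c=q-q.mean(0);_,_,V=np.linalg.svd(c,full_matrices=False);print('  normal',np.round(V[2],2))
A=z['im'][170:330,150:310];cv2.imwrite('pics/crop.png',np.hstack([cv2.resize(A,(400,400)),cv2.resize(s['im'][250:370,180:300],(400,400))])[:,:,::-1])
```

```text
tongue 107 c [ 446.5 -288.3] sz [37.2 13.2] a 82.9 zmed 0.1888 mean [ 0.4458 -0.2877  0.1884]
platetop 487 c [ 448.5 -289. ] sz [217.8  18.5] a 83.9 zmed 0.1289 mean [ 0.4452 -0.2874  0.1282]
shelf 4487 c [ 416.6 -307.6] sz [303.8 212. ] a 89.8 zmed 0.0097 mean [ 0.396  -0.2889  0.0104]
strip 584 c [ 457.5 -289.4] sz [217.8  36.7] a 84.5 zmed 0.1052 mean [ 0.4608 -0.286   0.1044]
boardtop 1004 c [618.9 -14.4] sz [ 20.4 259.9] a 3.8 zmed 0.1743 mean [ 0.618  -0.0139  0.1741]
cleattop 623 c [600.7 -15.9] sz [ 23.1 258.3] a 3.5 zmed 0.1517 mean [ 0.5995 -0.0165  0.1517]
low 2463 c [655.5 -19.4] sz [143.4 330.2] a 0.4 zmed 0.019 mean [ 0.6484 -0.0126  0.0474]
t1 top 64 c [551.5 278.5] sz [ 8.9 37.9] a 8.8 zmed 0.0682 mean [0.5514 0.2781 0.0673]
t1 foot 257 c [545.2 282.7] sz [74.5 75.2] a 0.2 zmed 0.0059 mean [0.5386 0.2773 0.0066]
t2 top 69 c [505.3 378. ] sz [ 8.3 39.4] a 16.5 zmed 0.0683 mean [0.5051 0.3769 0.0668]
t2 foot 248 c [499.8 383.4] sz [62.  76.1] a 0.1 zmed 0.0067 mean [0.4934 0.3787 0.0068]
t3 top 63 c [421.6 274.3] sz [ 7.5 37.4] a 20.6 zmed 0.0695 mean [0.4211 0.2737 0.0
[... 233 characters left out ...]
zmed 0.0055 mean [0.5016 0.1788 0.0063]
blk top 51 c [606.1 214.9] sz [36.4  7.8] a 49.2 zmed 0.0689 mean [0.6057 0.2149 0.0677]
blk foot 203 c [618.4 211.8] sz [57.7 69.2] a 0.4 zmed 0.0057 mean [0.6175 0.2079 0.0062]
blue 115 [0.551 0.279 0.047] [[0.547, 0.265, 0.027], [0.553, 0.295, 0.064]] [101. 118.  76.]
  normal [-0.85 -0.52 -0.08]
amber 218 [0.503 0.379 0.046] [[0.498, 0.364, 0.026], [0.508, 0.394, 0.066]] [ 17. 165. 102.]
  normal [-0.95 -0.31 -0.01]
green 22 [0.49  0.2   0.015] [[0.482, 0.185, 0.01], [0.5, 0.206, 0.016]] [  1. 231. 143.]
  normal [-0.31  0.34 -0.89]
red 479 [0.488 0.191 0.042] [[0.476, 0.178, 0.014], [0.5, 0.203, 0.07]] [  2. 238. 157.]
  normal [-0.73  0.68  0.  ]
```

View pics/crop.png

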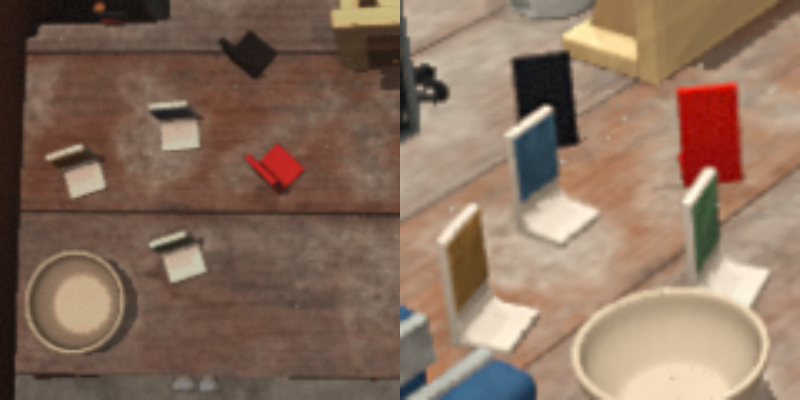

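Candidates for the blue tile, as top-view pixels: (221,220), (180,238), (221,272), red (261,237) and black (250,190). In the crop, the tile at top (221,220) / side (220,300) has the blue glaze, a 38 mm plate 68 mm high, and its foot towards the robot. That is the blue tile, with its plate top at (0.551, 0.278) and yaw about 9°.

The tool can only spin about its own z, so I can't tilt the rack directly. I'll grip the tongue across its 40 mm width, so the grip works as a hinge, and lean the rack about its rear bottom edge on the table.

Emit:
arm_command(
  motion=[
    [87,32,-22,0,0],
    [87,63,-45,0,0],
    [87,95,-67,0,0],
    [87,127,-90,0,0],
    [87,158,-112,0,0],
  ],
)

```text
time: 0.52
position: [0.3366, -0.4469, 0.2361]
tool_rot: [-3.091, -0.557, 0.0]
ft_force: [-0.1, -0.5, -0.4]
grip_width: 1.001
grip_force: 0.0
```

Emit:
arm_command(
  motion=[
    [87,32,-22,0,5.3],
    [87,63,-45,0,10.6],
    [87,95,-67,0,15.9],
    [87,127,-90,0,21.2],
    [87,158,-112,0,26.5],
  ],
)

```text
time: 0.93
position: [0.4455, -0.2867, 0.2363]
tool_rot: [-3.137, 0.173, 0.0]
ft_force: [1.1, -0.8, -0.3]
grip_width: 0.998
grip_force: 0.0
```

```bash
cat >> h.py <<'E'
from scipy.spatial.transform import Rotation as R
def delta(p,yaw):
    s=get_state();M=R.from_rotvec(s['tool_rot']).as_matrix();cy=np.degrees(np.arctan2(M[1,0],M[0,0]))
    print('t',round(s['time'],2),'pos',np.round(np.array(s['position'])*1000,1),'yaw',round(cy,2),'tilt',np.round(M[:,2],3),'w',round(s['grip_width']*87,1),'gf',round(s['grip_force'],1),'F',np.round(s['ft_force'],1))
    print('  move',np.round(M.T@(np.array(p)-s['position'])*1000,1),'spin',round(-(yaw-cy),2))
E
python3 -c "
from h import *
delta([.446,-.288,.163],-6.1)"
```

```text
t 0.93 pos [ 445.5 -286.7  236.3] yaw -6.31 tilt [-0.  0. -1.] w 86.8 gf 0.0 F [ 1.1 -0.8 -0.3]
  move [ 0.7  1.2 73.3] spin -0.21
```

Emit:
arm_command(
  motion=[
    [60,1,1,25,0],
    [60,1,1,50,0],
    [60,1,1,73,0],
    [60,1,1,73,0],
    [36,1,1,73,0],
  ],
  newtons=12,
)

```text
time: 1.35
position: [0.4448, -0.2894, 0.1625]
tool_rot: [-3.135, 0.166, 0.004]
ft_force: [-0.5, -0.1, 0.3]
grip_width: 0.707
grip_force: 0.0
```

Emit:
arm_command(
  motion=[
    [34,0,0,0,0],
    [34,0,0,0,0],
    [34,0,0,0,0],
    [34,0,0,0,0],
  ],
  newtons=12,
)

```text
time: 1.68
position: [0.4468, -0.2901, 0.1652]
tool_rot: [3.136, -0.166, 0.004]
ft_force: [0.2, 1.7, 4.0]
grip_width: 0.462
grip_force: 12.0
```

Emit:
arm_command(
  motion=[
    [34,8,0,1,0],
    [34,17,0,0,0],
    [34,26,0,0,0],
    [34,35,0,0,0],
    [34,44,0,0,0],
  ],
  newtons=12,
)

```text
time: 2.1
position: [0.4901, -0.2947, 0.1648]
tool_rot: [3.137, -0.166, 0.001]
ft_force: [-1.1, 1.5, 2.9]
grip_width: 0.457
grip_force: 12.0
```

Run:
```python
from h import *
snap('side','s1');im=np.load('pics/s1.npz')['im'];cv2.imwrite('pics/s1c.png',cv2.resize(im[130:280,330:490],(640,600))[:,:,::-1]);delta([.446,-.288,.163],-6.1)
```

```text
t 2.15 pos [ 491.9 -294.7  164.6] yaw -6.0 tilt [ 0.002 -0.001 -1.   ] w 40.0 gf 12.0 F [1.4 0.3 7.4]
  move [-46.4  -1.9   1.5] spin 0.1
```

View pics/s1c.png

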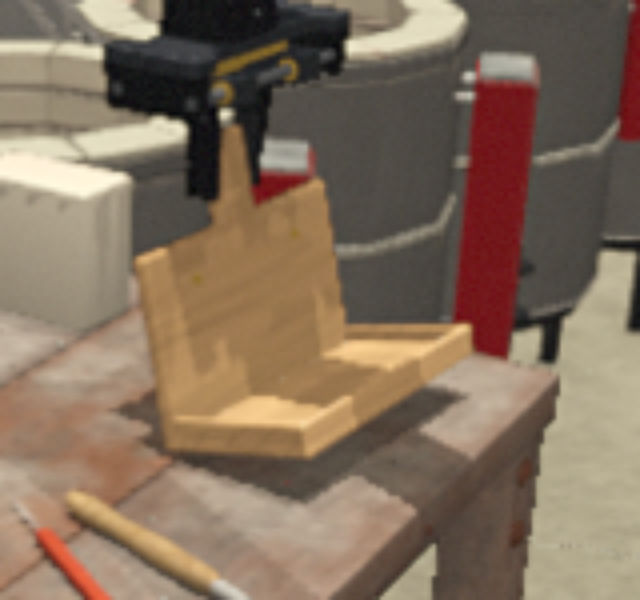

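The rack has leaned without sliding. The crop shows its front edge lifted and the tongue still held. I'll lean it a little more, tighten the grip and lift.

Emit:
arm_command(
  motion=[
    [34,8,0,0,0],
    [34,14,0,1,0],
    [30,14,0,1,0],
    [30,14,0,1,0],
    [30,14,0,1,0],
  ],
  newtons=60,
)

```text
time: 2.57
position: [0.5027, -0.2962, 0.1634]
tool_rot: [3.137, -0.166, -0.003]
ft_force: [-3.5, 1.4, 6.8]
grip_width: 0.453
grip_force: 60.0
```

Emit:
arm_command(
  motion=[
    [30,0,0,-20,0],
    [30,0,0,-50,0],
    [30,0,0,-85,0],
    [30,0,0,-120,0],
    [30,0,0,-155,0],
  ],
  newtons=60,
)

```text
time: 2.98
position: [0.5028, -0.2962, 0.3177]
tool_rot: [-3.137, 0.167, 0.003]
ft_force: [0.5, 0.5, -3.3]
grip_width: 0.452
grip_force: 60.0
```

```bash
cat >> h.py <<'E'
def rack(tag,box=None,yaw=None):
    """side-view depth of rack front plate -> lean"""
    im,d=snap('side',tag);C=cloud('side',d);return im,C
E
python3 - <<'E'
from h import *
im,C=rack('s2')
z=im.copy();cv2.imwrite('pics/s2c.png',cv2.resize(im[40:280,300:500],(500,600))[:,:,::-1])
delta([.56,-.15,.345],3.8)
E
```

```text
t 3.03 pos [ 505.3 -297.4  326.2] yaw -6.1 tilt [ 0.008 -0.006 -1.   ] w 39.4 gf 60.0 F [ 3.4 -1.2  2. ]
  move [  38.9 -152.3  -19.2] spin -9.9
```

View pics/s2c.png

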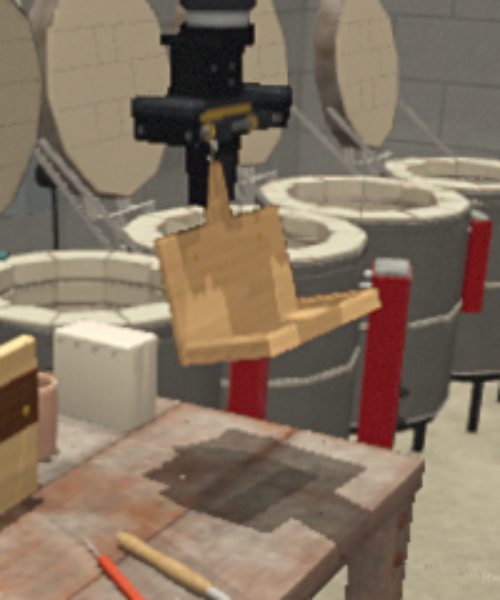

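Run:
```python
from h import *
z=np.load('pics/top0.npz');C=cloud('top',z['d']);p=C[150:205,275:405].reshape(-1,3)
a=np.radians(3.8);n=np.array([np.cos(a),np.sin(a)]);t=np.array([-n[1],n[0]]);q=p[:,:2]-[.6099,-.015];x=q@n*1000;y=q@t*1000;zz=p[:,2]*1000
m=(zz>170)&(zz<180);print('board top x',np.percentile(x[m],[1,5,50,95,99]).round(1),'y',np.percentile(y[m],[0.5,99.5]).round(1))
for s in(-1,1):
    k=m&(y*s>60);print(s,np.percentile(x[k],[2,50,98]).round(1))
m=(zz>150)&(zz<158);print('cleat x',np.percentile(x[m],[1,5,50,95,99]).round(1),'y',np.percentile(y[m],[1,99]).round(1),np.median(zz[m&(x<-10)]))
s=np.load('pics/side0.npz');S=cloud('side',s['d'])[175:270,230:320].reshape(-1,3);q=S[:,:2]-[.6099,-.015];x=q@n*1000;y=q@t*1000;zz=S[:,2]*1000
for nm,k in dict(face=(zz>30)&(zz<85)&(abs(x)<10)&(abs(y)<115),cleatface=(zz>105)&(zz<150)&(x<-10)&(x>-35)&(abs(y)<90)).items():
    f=np.polyfit(y[k],x[k],1);print(nm,k.sum(),f.round(3),'med',np.median(x[k]).round(1))
delta([.550,-.019,.326],3.8)
```

```text
board top x [-0.2  0.7  8.6 17.2 18.3] y [-129.  129.]
-1 [-0.1  8.3 17.9]
1 [ 0.7  8.9 18.4]
cleat x [-20.8 -20.1 -15.5   1.1   1.8] y [-116.1  121. ] 153.14792629964492
face 1041 [ 0.005 -0.005] med 0.1
cleatface 735 [ 4.0000e-03 -1.9902e+01] med -19.9
t 3.03 pos [ 505.3 -297.4  326.2] yaw -6.1 tilt [ 0.008 -0.006 -1.   ] w 39.4 gf 60.0 F [ 3.4 -1.2  2. ]
  move [  14.9 -281.6   -1.1] spin -9.9
```

Emit:
arm_command(
  motion=[
    [30,1,-18,0,0],
    [30,2,-42,0,0],
    [30,4,-72,0,0],
    [30,6,-102,0,0],
    [30,7,-132,0,0],
  ],
)

```text
time: 3.45
position: [0.5241, -0.1646, 0.3161]
tool_rot: [-3.137, 0.167, 0.002]
ft_force: [1.1, -0.1, -3.1]
grip_width: 0.455
grip_force: 60.0
```

Emit:
arm_command(
  motion=[
    [30,2,-32,0,-2],
    [30,4,-67,0,-4],
    [30,5,-102,0,-6],
    [30,7,-130,0,-8],
    [30,8,-150,0,-10],
  ],
)

```text
time: 3.87
position: [0.548, -0.0136, 0.3165]
tool_rot: [-3.138, -0.117, 0.001]
ft_force: [0.3, -0.8, -3.5]
grip_width: 0.451
grip_force: 60.0
```

Emit:
arm_command(
  motion=[
    [30,0,0,0,0],
    [30,0,0,0,0],
  ],
)

```text
time: 4.03
position: [0.548, -0.0165, 0.3167]
tool_rot: [3.139, 0.112, -0.002]
ft_force: [-0.5, -1.4, -3.9]
grip_width: 0.454
grip_force: 60.0
```

Run:
```python
from h import *
im,C=rack('s3');cv2.imwrite('pics/s3c.png',cv2.resize(im[60:280,200:400],(545,600))[:,:,::-1])
snap('top','t3')
delta([.550,-.019,.326],3.8)
```

```text
t 4.13 pos [548.  -19.2 316.8] yaw 3.81 tilt [-0.001 -0.001 -1.   ] w 39.5 gf 60.0 F [ 0.5 -0.9 -2.9]
  move [ 2.  -0.  -9.2] spin 0.01
```

View pics/s3c.png

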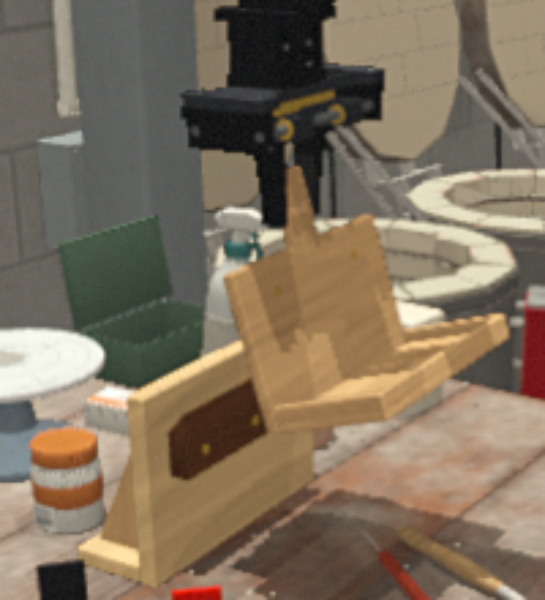

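```bash
cat >> h.py <<'E'
def fitrack(C,zlo,zhi,yl=(30,100),hint=.34,tol=12):
    a=np.radians(3.8);n=np.array([np.cos(a),np.sin(a)]);t=np.array([-n[1],n[0]])
    p=C.reshape(-1,3);q=p[:,:2]-[.6099,-.015];x=q@n*1000;y=q@t*1000;z=p[:,2]*1000
    s=get_state();g=(np.array(s['position'])[:2]-[.6099,-.015]);gx=g@n*1000;gy=g@t*1000;gz=s['position'][2]*1000+5
    pred=gx-6+np.tan(hint)*(z-gz)
    k=(abs(y-gy)>yl[0])&(abs(y-gy)<yl[1])&(z>zlo)&(z<zhi)&(abs(x-pred)<tol)
    for _ in range(4):
        A=np.c_[z[k]-gz,y[k]-gy,np.ones(k.sum())];c=np.linalg.lstsq(A,x[k],rcond=None)[0]
        r=x-(c[0]*(z-gz)+c[1]*(y-gy)+c[2]);k=(abs(y-gy)>yl[0])&(abs(y-gy)<yl[1])&(z>zlo)&(z<zhi)&(abs(r)<3)
    th=np.arctan(c[0]);print('n',k.sum(),'lean',th.round(3),'yawerr',c[1].round(4),'front x at grip z',c[2].round(1),'tool',np.round([gx,gy,gz],1),'zrange',np.percentile(z[k],[1,99]).round(1),'yr',np.percentile(y[k],[1,99]).round(1))
    # plate rear line & origin: grip at rack (-6,zr); plate top edge
    return th,x,y,z,k
E
python3 - <<'E'
from h import *
C=cloud('side',np.load('pics/s3.npz')['d'])
th,x,y,z,k=fitrack(C,190,300)
th,x,y,z,k=fitrack(C,190,300,(10,110))
E
```

```text
n 1581 lean 0.31 yawerr -0.004 front x at grip z -69.5 tool [-6.210e+01 -1.000e-01  3.218e+02] zrange [190.9 286.1] yr [-98.5  99. ]
n 2246 lean 0.31 yawerr -0.0041 front x at grip z -69.5 tool [-6.210e+01 -1.000e-01  3.218e+02] zrange [191.  291.1] yr [-102.5  108.3]
```

Emit:
arm_command(
  motion=[
    [30,10,0,0,0],
    [30,25,0,0,0],
    [30,40,0,0,0],
    [30,50,0,0,0],
    [30,53,0,0,0],
  ],
)

```text
time: 4.55
position: [0.6025, -0.0149, 0.3166]
tool_rot: [-3.139, -0.105, 0.001]
ft_force: [-0.4, -0.4, -3.8]
grip_width: 0.456
grip_force: 60.0
```

Emit:
arm_command(
  motion=[
    [30,0,0,10,0],
    [30,0,0,24,0],
    [30,0,0,38,0],
    [30,0,0,46,0],
    [30,0,0,50,0],
  ],
)

```text
time: 4.97
position: [0.5996, -0.014, 0.2655]
tool_rot: [3.139, 0.107, -0.005]
ft_force: [-0.2, -0.3, -3.3]
grip_width: 0.452
grip_force: 60.0
```

Run:
```python
from h import *
im,C=rack('s4')
fitrack(C,150,300,(30,100));delta([.6,-.015,.244],3.8)
```

```text
n 1406 lean 0.311 yawerr -0.0015 front x at grip z -17.9 tool [-10.    1.7 270.6] zrange [150.7 282.7] yr [-95.9 100.5]
t 5.02 pos [599.8 -14.  265.6] yaw 3.92 tilt [-0.003 -0.    -1.   ] w 39.6 gf 60.0 F [ 0.2 -0.2 -4.2]
  move [ 0.2  1.  21.6] spin 0.12
```

Emit:
arm_command(
  motion=[
    [30,0,0,8,0],
    [30,0,0,16,0],
    [30,0,0,22,0],
    [30,0,0,26,0],
    [30,0,0,26,0],
  ],
)

```text
time: 5.43
position: [0.6004, -0.0136, 0.2403]
tool_rot: [-3.14, -0.108, 0.003]
ft_force: [-0.8, 0.0, -3.1]
grip_width: 0.455
grip_force: 60.0
```

Run:
```python
from h import *
im,C=rack('s5');cv2.imwrite('pics/s5c.png',cv2.resize(im[80:280,220:400],(540,600))[:,:,::-1])
fitrack(C,130,260,(30,100));delta([.6,-.015,.244],3.8)
```

```text
n 1294 lean 0.311 yawerr -0.0009 front x at grip z -16.8 tool [ -9.1   2.  246. ] zrange [130.8 245.4] yr [-96.4 100.6]
t 5.48 pos [600.7 -13.6 241. ] yaw 3.95 tilt [-0.001 -0.    -1.   ] w 39.5 gf 60.0 F [ 0.   0.5 -2.4]
  move [-0.8  1.4 -3. ] spin 0.15
```

View pics/s5c.png

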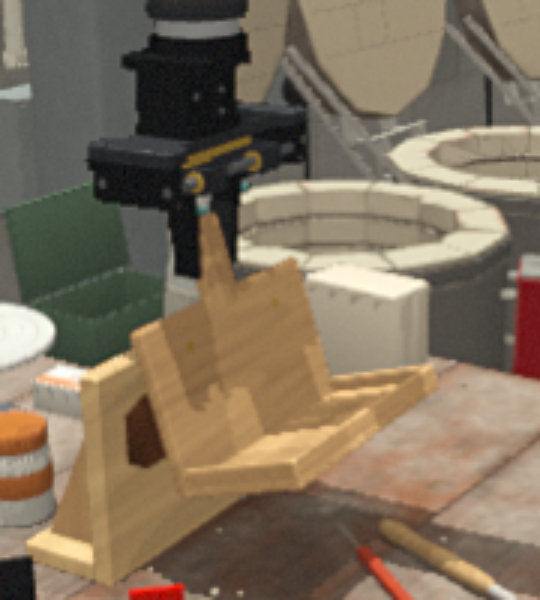

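Emit:
arm_command(
  motion=[
    [30,0,0,2,0],
    [30,1,0,4,0],
    [30,2,0,5,0],
    [30,2,0,6,0],
  ],
)

```text
time: 5.82
position: [0.6033, -0.0134, 0.2355]
tool_rot: [3.14, 0.108, 0.001]
ft_force: [-0.4, 0.2, -3.7]
grip_width: 0.456
grip_force: 60.0
```

Run:
```python
from h import *
im,C=rack('s6')
fitrack(C,130,260,(30,100));delta([.6,-.015,.244],3.8)
```

```text
n 1228 lean 0.308 yawerr -0.0019 front x at grip z -14.3 tool [ -6.8   2.1 240.3] zrange [130.9 244.4] yr [-96.5 101. ]
t 5.87 pos [603.  -13.4 235.3] yaw 3.95 tilt [-0.  0. -1.] w 39.4 gf 60.0 F [-1.  -0.2 -3.5]
  move [-3.1  1.4 -8.7] spin 0.15
```

Emit:
arm_command(
  motion=[
    [30,0,0,1,0],
    [30,0,0,2,0],
    [30,0,0,2,0],
  ],
)

```text
time: 6.12
position: [0.6035, -0.0133, 0.2339]
tool_rot: [-3.14, -0.108, -0.002]
ft_force: [1.5, 0.2, -2.7]
grip_width: 0.451
grip_force: 60.0
```

Emit:
arm_command(
  motion=[
    [30,-2,0,0.5,0],
    [30,-5,0,0.5,0],
    [30,-8,0,1,0],
    [30,-10,0,1.5,0],
    [30,-12,0,2.5,0],
  ],
  newtons=14,
)

```text
time: 6.53
position: [0.5909, -0.0142, 0.2313]
tool_rot: [3.14, 0.108, 0.001]
ft_force: [1.1, -0.0, -2.8]
grip_width: 0.458
grip_force: 14.0
```

Run:
```python
from h import *
im,C=rack('s7');
fitrack(C,120,230,(30,100),hint=.2,tol=15);delta([.6,-.015,.244],3.8)
```

```text
n 1167 lean 0.147 yawerr 0.0024 front x at grip z -26.5 tool [-19.4   2.  236. ] zrange [121.1 200.6] yr [-95.9 100.3]
t 6.58 pos [590.4 -14.3 231. ] yaw 3.94 tilt [-0. -0. -1.] w 40.1 gf 14.0 F [-0.3  0.8 -3.3]
  move [  9.5   1.4 -13. ] spin 0.14
```

Emit:
arm_command(
  motion=[
    [30,-2,0,1,0],
    [30,-4,0,2.5,0],
    [30,-6,0,4,0],
    [30,-8,0,6,0],
    [30,-9,0,7.5,0],
  ],
  newtons=8,
)

```text
time: 7.0
position: [0.5822, -0.0148, 0.224]
tool_rot: [3.14, 0.108, 0.002]
ft_force: [1.2, -0.1, 5.4]
grip_width: 0.457
grip_force: 8.0
```

Run:
```python
from h import *
im,C=rack('s8');
fitrack(C,100,200,(30,100),hint=.0,tol=15);delta([.6,-.015,.244],3.8)
```

```text
n 1213 lean 0.001 yawerr 0.003 front x at grip z -35.1 tool [-27.6   2.1 229. ] zrange [101.9 191.7] yr [-96.6 101.1]
t 7.05 pos [582.2 -14.8 224. ] yaw 3.94 tilt [ 0.001 -0.    -1.   ] w 40.0 gf 8.0 F [ 0.6  0.1 -1.2]
  move [ 17.8   1.4 -20. ] spin 0.14
```

The rack reads as home: lean is about 0 and its front face is at x −35. I'll release, rise and check.

Emit:
arm_command(
  motion=[
    [60,0,0,0,0],
    [60,0,0,0,0],
    [60,0,0,-10,0],
    [60,0,0,-40,0],
    [60,0,0,-75,0],
  ],
)

```text
time: 7.47
position: [0.5807, -0.015, 0.298]
tool_rot: [-3.139, -0.108, 0.007]
ft_force: [0.7, 0.5, 0.0]
grip_width: 0.672
grip_force: 0.0
```

```bash
cat >> h.py <<'E'
def check(tag):
    im,C=rack(tag);_,x,y,z,k=fitrack(C,90,185,(30,100)) if 0 else (0,)*5
    a=np.radians(3.8);n=np.array([np.cos(a),np.sin(a)]);t=np.array([-n[1],n[0]])
    for nm,P in(('side',C),('top',cloud('top',snap('top',tag+'t')[1]))):
        p=P.reshape(-1,3);q=p[:,:2]-[.6099,-.015];x=q@n*1000;y=q@t*1000;z=p[:,2]*1000
        k=(x>-145)&(x<-50)&(abs(y)<90)&(z>60)&(z<80)
        if k.sum()>20:
            A=np.c_[x[k]+85,y[k],np.ones(k.sum())];print(nm,'shelf z fit (slope x,slope y,z)',np.linalg.lstsq(A,z[k],rcond=None)[0].round(4),k.sum())
        k=(x>-45)&(x<-28)&(abs(y)<100)&(z>95)&(z<180)
        if k.sum()>20:
            A=np.c_[z[k]-130,y[k],np.ones(k.sum())];print(nm,'plate (lean,yaw,x)',np.linalg.lstsq(A,x[k],rcond=None)[0].round(4),k.sum())
        k=(x>-40)&(x<-18)&(abs(y)<125)&(z>185)&(z<195);print(nm,'plate top y',np.percentile(y[k],[.5,99.5]).round(1),'z',np.median(z[k]).round(1))
E
python3 - <<'E'
from h import *
check('c1');delta([.5514,.2782,.30],8.8)
E
```

```text
side shelf z fit (slope x,slope y,z) [ 2.90000e-03 -1.10000e-03  7.13483e+01] 1145
side plate (lean,yaw,x) [-1.50000e-03  5.70000e-03 -3.49688e+01] 1570
side plate top y [-105.4  113.4] z 190.1
top shelf z fit (slope x,slope y,z) [-1.81000e-02  1.32000e-02  6.93364e+01] 922
top plate (lean,yaw,x) [ 9.00000e-04  6.50000e-03 -3.50449e+01] 257
top plate top y [-106.5  110.3] z 189.4
t 7.57 pos [584.9 -14.3 305.7] yaw 3.96 tilt [ 0.011 -0.001 -1.   ] w 59.8 gf 0.0 F [1.1 1.6 0.4]
  move [ -13.4 -294.1    5.1] spin -4.84
```

The rack hangs home: level, square within 0.4°, and offset about 2–3 mm. Next is the blue tile.

Emit:
arm_command(
  motion=[
    [60,-1,-25,0,0],
    [60,-2,-56,0,0],
    [60,-3,-90,0,0],
    [60,-4,-124,0,0],
    [60,-5,-158,0,0],
  ],
)

```text
time: 7.98
position: [0.566, 0.1438, 0.2994]
tool_rot: [3.14, 0.107, 0.002]
ft_force: [1.1, 0.0, -0.2]
grip_width: 0.692
grip_force: 0.0
```

Emit:
arm_command(
  motion=[
    [60,-1,-34,0,-1],
    [60,-2,-68,20,-2],
    [60,-3,-100,50,-3],
    [60,-4,-125,85,-4],
    [60,-5,-136,115,-4.8],
  ],
)

```text
time: 8.4
position: [0.5508, 0.2824, 0.1836]
tool_rot: [-3.129, -0.248, -0.003]
ft_force: [-0.5, -0.8, -0.4]
grip_width: 0.687
grip_force: 0.0
```

Emit:
arm_command(
  motion=[
    [60,0,0,20,0],
    [60,0,0,40,0],
    [60,0,0,40,0],
  ],
)

```text
time: 8.65
position: [0.5495, 0.2766, 0.1394]
tool_rot: [3.13, 0.241, -0.011]
ft_force: [0.1, -1.2, -0.5]
grip_width: 0.694
grip_force: 0.0
```

Run:
```python
from h import *
im,_=snap('side','b1');cv2.imwrite('pics/b1c.png',cv2.resize(im[170:370,150:350],(600,600))[:,:,::-1])
delta([.5514,.2782,.053],8.8)
z=np.load('pics/c1t.npz');C=cloud('top',z['d']).reshape(-1,3)
a=np.radians(3.8);n=np.array([np.cos(a),np.sin(a)]);t=np.array([-n[1],n[0]]);q=C[:,:2]-[.6099,-.015];x=q@n*1000;y=q@t*1000;zz=C[:,2]*1000
k=(abs(y)<80)&(zz>60)&(zz<100)&(x<-40)&(x>-150)
for b in range(-145,-100,3):
    m=k&(x>=b)&(x<b+3);print(b,m.sum(),np.median(zz[m]).round(1) if m.sum() else '',end='; ')
```

```text
t 8.7 pos [550.8 277.  141.8] yaw 8.75 tilt [-0.004 -0.002 -1.   ] w 59.8 gf 0.0 F [-0.3  0.3  1.1]
  move [ 1.2 -1.2 88.8] spin -0.05
-145 0 ; -142 0 ; -139 15 73.9; -136 43 80.7; -133 25 81.3; -130 17 72.4; -127 26 70.2; -124 36 69.9; -121 26 70.3; -118 32 70.9; -115 29 69.9; -112 27 70.7; -109 27 71.5; -106 28 70.6; -103 25 71.2;
```

View pics/b1c.png

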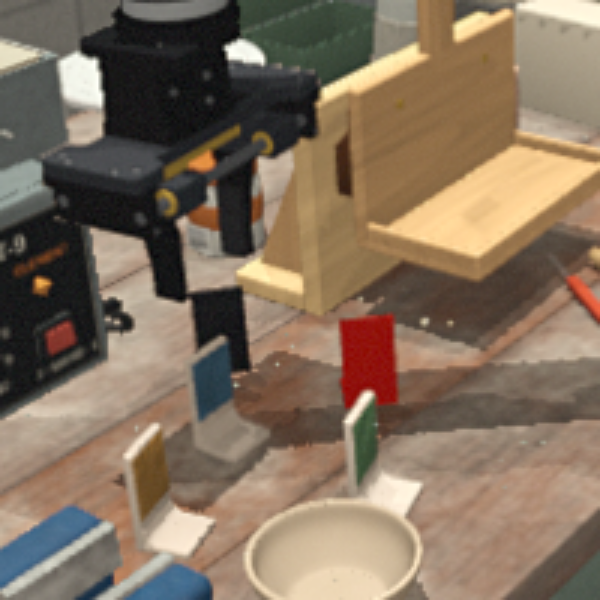

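The gripper is above the blue tile at crop (210,385), and the rack hangs flush on the board. Descend and grip.

Emit:
arm_command(
  motion=[
    [60,1,-1,30,0],
    [60,1,-1,60,0],
    [60,1,-1,80,0],
    [60,1,-1,89,0],
    [60,1,-1,89,0],
  ],
  newtons=10,
)

```text
time: 9.12
position: [0.5525, 0.2782, 0.054]
tool_rot: [3.132, 0.238, -0.003]
ft_force: [-0.8, -0.4, -0.2]
grip_width: 0.688
grip_force: 0.0
```

Emit:
arm_command(
  motion=[
    [32,0,0,0,0],
    [32,0,0,0,0],
    [32,0,0,0,0],
    [32,0,0,0,0],
    [32,0,0,0,0],
  ],
  newtons=10,
)

```text
time: 9.53
position: [0.5535, 0.2793, 0.0558]
tool_rot: [-3.132, -0.239, -0.003]
ft_force: [0.3, -0.6, 3.1]
grip_width: 0.436
grip_force: 10.0
```

Emit:
arm_command(
  motion=[
    [32,0,0,-20,0],
    [32,0,0,-60,0],
    [32,0,0,-100,0],
    [32,0,0,-140,0],
    [32,0,0,-170,0],
  ],
)

```text
time: 9.95
position: [0.5531, 0.2796, 0.2285]
tool_rot: [-3.131, -0.24, -0.005]
ft_force: [0.1, 0.5, -0.6]
grip_width: 0.438
grip_force: 10.0
```

Run:
```python
from h import *
a=np.radians(3.8);n=np.array([np.cos(a),np.sin(a)]);p=np.array([.6099,-.015])-.085*n;print(p)
delta([*p,.22],3.8)
im,_=snap('side','b2');cv2.imwrite('pics/b2c.png',cv2.resize(im[120:370,150:350],(480,600))[:,:,::-1])
```

```text
[ 0.52508688 -0.02063328]
t 9.95 pos [553.1 279.6 228.5] yaw 8.76 tilt [ 0.003  0.001 -1.   ] w 38.1 gf 10.0 F [ 0.1  0.5 -0.6]
  move [-73.5 292.4   8. ] spin 4.96
```

View pics/b2c.png

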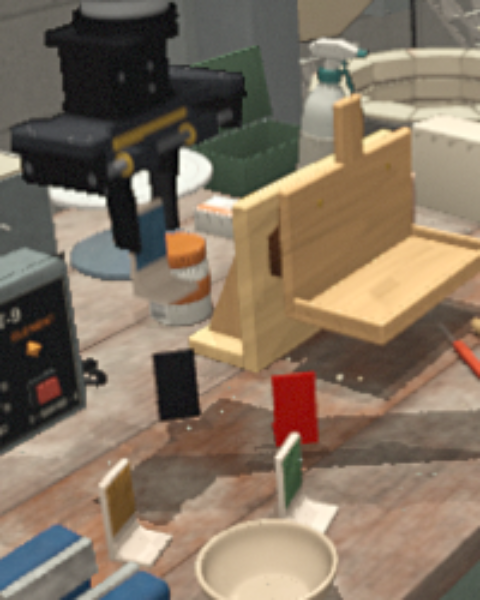

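Emit:
arm_command(
  motion=[
    [32,-12,16,0,0],
    [32,-26,45,0,0],
    [32,-42,78,0,0],
    [32,-56,112,0,0],
    [32,-66,146,0,0],
  ],
)

```text
time: 10.42
position: [0.5083, 0.1234, 0.2244]
tool_rot: [3.132, 0.241, -0.0]
ft_force: [1.1, -0.6, -1.4]
grip_width: 0.434
grip_force: 10.0
```

Emit:
arm_command(
  motion=[
    [32,-3,35,0,1],
    [32,-6,70,0,2],
    [32,-7,102,0,3],
    [32,-7,130,0,4],
    [32,-7,146,0,5],
  ],
)

```text
time: 10.83
position: [0.5248, -0.0251, 0.2245]
tool_rot: [3.138, 0.094, 0.0]
ft_force: [0.2, -0.7, -1.5]
grip_width: 0.435
grip_force: 10.0
```

Emit:
arm_command(
  motion=[
    [32,0,0,20,0],
    [32,0,0,45,0],
    [32,0,0,65,0],
    [32,0,0,75,0],
    [32,0,0,75,0],
  ],
)

```text
time: 11.25
position: [0.5231, -0.02, 0.1471]
tool_rot: [-3.139, -0.104, 0.007]
ft_force: [-0.1, -0.1, -0.7]
grip_width: 0.437
grip_force: 10.0
```

Run:
```python
from h import *
delta([.52509,-.02063,.124],3.8)
im,d=snap('side','b3');C=cloud('side',d)
a=np.radians(3.8);n=np.array([np.cos(a),np.sin(a)]);t=np.array([-n[1],n[0]]);p=C.reshape(-1,3);q=p[:,:2]-[.6099,-.015];x=q@n*1000;y=q@t*1000;z=p[:,2]*1000
hs=cv2.cvtColor(im,cv2.COLOR_RGB2HSV).reshape(-1,3);k=(hs[:,0]>90)&(hs[:,0]<115)&(hs[:,1]>90)&(abs(y)<60)&(x>-120)&(x<-50)&(z>70)
A=np.c_[z[k],y[k],np.ones(k.sum())];print('face',k.sum(),np.linalg.lstsq(A,x[k],rcond=None)[0].round(3),np.percentile(z[k],[2,98]).round(1),np.percentile(y[k],[2,98]).round(1),np.median(x[k]))
k=(x<-85)&(x>-125)&(abs(y)<18)&(z>72)&(z<125);print('foot z',np.percentile(z[k],[2,25,50,75]).round(1),k.sum())
```

```text
t 11.25 pos [523.1 -20.  147.1] yaw 3.8 tilt [-0.005  0.001 -1.   ] w 38.0 gf 10.0 F [-0.1 -0.1 -0.7]
  move [ 2.1  0.8 23.1] spin 0.0
face 101 [ -0.096   0.086 -79.374] [118.5 277.6] [-11.9  33.6] -92.24904542153124
foot z [ 72.1  98.   99.9 109.7] 202
```

Emit:
arm_command(
  motion=[
    [32,0,0,10,0],
    [32,0,0,17,0],
    [32,0,0,20,0],
    [32,0,0,22,0],
    [32,0,0,22,0],
  ],
  newtons=10,
)

```text
time: 11.72
position: [0.5248, -0.0208, 0.1273]
tool_rot: [-3.14, -0.103, 0.001]
ft_force: [-0.7, 0.8, -0.4]
grip_width: 0.437
grip_force: 10.0
```

Run:
```python
from h import *
delta([.52509,-.02063,.124],3.8)
im,d=snap('side','b4');cv2.imwrite('pics/b4c.png',cv2.resize(im[130:270,240:400],(685,600))[:,:,::-1])
```

```text
t 11.72 pos [524.8 -20.8 127.3] yaw 3.74 tilt [-0.  0. -1.] w 38.0 gf 10.0 F [-0.7  0.8 -0.4]
  move [ 0.3 -0.1  3.3] spin -0.06
```

View pics/b4c.png

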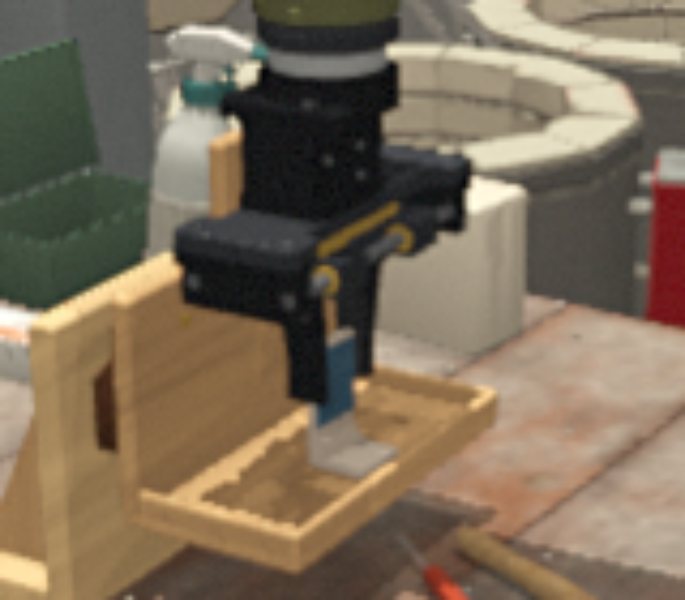

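Emit:
arm_command(
  motion=[
    [32,0,0,0.7,0],
    [32,0,0,1.4,0],
    [32,0,0,2,0],
    [32,0,0,2,0],
  ],
)

```text
time: 12.1
position: [0.5251, -0.0208, 0.1258]
tool_rot: [3.14, 0.103, 0.001]
ft_force: [0.5, -0.7, -0.4]
grip_width: 0.442
grip_force: 10.0
```

Emit:
arm_command(
  motion=[
    [32,0,0,0.5,0],
    [32,0,0,1,0],
    [32,0,0,1.5,0],
    [32,0,0,1.5,0],
  ],
)

```text
time: 12.43
position: [0.5259, -0.0205, 0.1255]
tool_rot: [3.14, 0.103, 0.003]
ft_force: [-0.4, 0.3, 8.0]
grip_width: 0.435
grip_force: 10.0
```

Contact (8 N). I'll back off 1 mm, release gently and rise.

Emit:
arm_command(
  motion=[
    [32,0,0,-1,0],
    [32,0,0,-1,0],
    [44,0,0,-1,0],
    [52,0,0,-1,0],
    [60,0,0,-1,0],
  ],
  newtons=5,
)

```text
time: 12.85
position: [0.5245, -0.021, 0.1246]
tool_rot: [3.14, 0.102, -0.001]
ft_force: [-0.0, 0.0, 0.2]
grip_width: 0.577
grip_force: 0.0
```

Emit:
arm_command(
  motion=[
    [60,0,0,0,0],
    [60,0,0,-10,0],
    [60,0,0,-40,0],
    [60,0,0,-75,0],
    [60,0,0,-110,0],
  ],
)

```text
time: 13.27
position: [0.5243, -0.0207, 0.2365]
tool_rot: [-3.14, -0.103, 0.002]
ft_force: [0.5, 0.4, 0.2]
grip_width: 0.685
grip_force: 0.0
```

Emit:
arm_command(
  motion=[
    [60,-25,0,-10,0],
    [60,-50,0,-20,0],
    [60,-60,0,-30,0],
    [60,-60,0,-30,0],
  ],
)

```text
time: 13.6
position: [0.4646, -0.025, 0.268]
tool_rot: [3.137, 0.101, 0.006]
ft_force: [0.7, 0.6, 0.5]
grip_width: 0.692
grip_force: 0.0
```

Run:
```python
from h import *
check('f1');delta([.52509,-.02063,.124],3.8)
im=np.load('pics/f1.npz')['im'];cv2.imwrite('pics/f1c.png',cv2.resize(im[130:370,160:440],(700,600))[:,:,::-1])
```

```text
side shelf z fit (slope x,slope y,z) [-1.00000e-03 -2.20000e-03  7.18797e+01] 1030
side plate (lean,yaw,x) [-6.00000e-04  4.00000e-03 -3.50434e+01] 1538
side plate top y [-103.5  113.4] z 190.1
top shelf z fit (slope x,slope y,z) [5.7800e-02 9.1000e-03 6.7948e+01] 25
top plate (lean,yaw,x) [ 1.70e-03  9.50e-03 -3.53e+01] 201
top plate top y [ 20.6 110.3] z 189.7
t 13.7 pos [465.5 -24.8 265.9] yaw 3.73 tilt [ 0.002 -0.001 -1.   ] w 59.8 gf 0.0 F [ 0.2 -0.3  0.8]
  move [ 59.4  -0.5 142. ] spin -0.07
```

View pics/f1c.png

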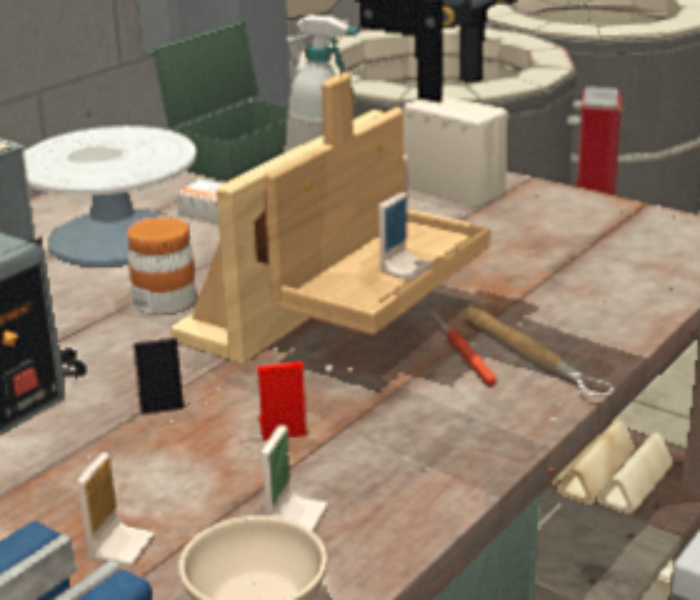

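The rack hangs flush. The blue tile stands upright inside the lip with its blue face to the front, at crop (398,235). Amber and green are still standing where they were.

```bash
python3 -c "
from bench import *
print(close_job())"
```

```text
the job is handed in; nothing more can be done
None
```

I handed the job in at 13.7 s: the rack hangs home on the cleat, level and about 3–5 mm off centre; the blue tile stands on its shelf, blue face to the front; and the amber and green tiles are untouched.

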